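# Clear the bench block for the bangle

### The arm

A 7-joint arm with a two-finger parallel gripper is mounted at the origin on the work surface. World frame = base frame: x ahead of the robot, y to its left, z up, the work surface at z = 0. Lengths are in mm, angles in rad, forces in N, time in s.
With the tool pointing down it reaches from about 400 to 875 mm from the base axis. Payload 4.4 kg.
Tool frame: the origin (TCP) lies where the fingers leave the gripper's body, on its centre line; the fingertips stand 73 mm ahead of it and the grasp point (between the pads) lies 54 mm ahead of it; z points along the fingers, y is the line along which they close (so a half turn about z gives the same grasp; the last joint's range is limited). The gripper opens to 85 mm and grips with 20 to 120 N. Pads are 22 mm wide; open, the fingers measure 114 mm over their backs; the gripper's body (76 mm by 85 mm) begins 54 mm behind the grasp point. The pads swing forward as they close: fully open they stand 13 mm farther back than shut.
Start: joints at [-1.299, 0.628, 0.038, 1.517, -0.027, 0.996, -0.02], TCP at [215.397, 613.287, 303.913] pointing down, gripper open.
Joint ranges: [-3.06, 3.06], [-0.37, 2.12], [-1.25, 1.32], [0.18, 2.47], [-1.1, 4.24], [0.23, 1.98], [-2.94, 2.94]. Speed limits (rad/s): [2.57, 2.57, 3.14, 3.14, 3.14, 3.14, 3.14].

### API

Orientations are given as [roll, pitch, yaw] about the fixed x, y, z axes, in that order (R = Rz(yaw) Ry(pitch) Rx(roll)).
In Python, from cell import ctrl gives the robot as it stands.
- The arm moves only by the tool send_rows, never from a script. Its argument "rows" is a list that holds one entry, the list of rows, each a list of 6 numbers: the shift along the tool's x, y, z in cm, then the turn, a rotation vector about the tool's x, y, z in rad. In form: [[[tx, ty, tz, wx, wy, wz], ...]]. A call has 1 to 10 rows; each row is the pose to reach, as a shift and turn from the pose commanded when the call began, along the tool's axes at that moment; what a row does not reach only later rows make up. A row lasts 1/10 s, in which the tool goes at most 50 mm and 8.59 degrees, less where a joint would pass 70% of its speed; a pose out of reach is approached as far as the arm can. A call with a gripper value outside its range is refused whole. "grip" is the closure in counts, from 0 (fully open) to 255 (shut), set as the call begins (left out, the last holds). The fingers move at their own pace and stop on an object; the grip force is fixed at half the most. Time passes only in rows, so rows that repeat a pose let the fingers close. It gives the time, the measured TCP pose, the force, the opening and the grip force at its end, in the units of the state.
- ctrl.read_state(): the state, without advancing time (a new reading comes with each control period).
- ctrl.get_image(name): name is "scene" or "top"; returns a dict with "pixels" (480x640x3 uint8, red, green, blue), "fx", "fy", "cx", "cy" (pixels), "extrinsics" (4x4, takes a point from camera to world coordinates). Camera axes: x right, y up, looking along -z (the intrinsics and any distortion apply to the point x, -y, -z); pixel columns grow to the right and rows downward; lengths in mm; the calibration is good to about 2 mm. A picture is of the moment at which its call begins. There is no depth.
- ctrl.finish_job(): hands the job in; it is judged then, once.
The state is a dict: "clock": time; "qpos": joint angles; "qd": joint speeds; "tau": joint torques, N m; "eef_pos": TCP position; "tool_rot": TCP orientation; "force": force on the tool from outside, world axes, zero at the start; "torque": the same for the moment, N m; "width": finger opening in mm; "gripper_force": force on a finger pad.
Only numpy, scipy, OpenCV 4.12 (cv2) and the standard library are available. Lean on these libraries where they do the work, as an engineer would, in place of code of your own. Each camera call takes 0.05 s, during which the arm holds its last target. There are 200 camera calls.

### The job

A flat metal tin has been left on the jeweller's steel bench block. First put the tin flat in the white tray; then lay the larger of the two bangles flat in the middle of the cleared block, ready to be tapped true. Set both down, do not drop them.

Things in the scene. Friction and masses are not known exactly. Their poses are not given: they have to be found in the camera images.
- tin: closed flat tin of plain grey metal, 86 x 58 x 24 mm (x, y, z), about 0.1 kg; it starts lying on the bench block. Origin: centre of its underside; x along the 86 mm side, z up.
- tray: shallow white enamel tray, fixed, outside 180 x 145 mm (x, y) and 12 mm high, walls and floor 4 mm thick (inner floor 4 mm above its origin). It starts empty. It lies beside the bench block, on either side of it. Origin: centre of its underside; x along the 180 mm side, z up.
- block: fixed jeweller's bench block: a dark steel square 106 x 106 x 20 mm on a wooden base 116 x 116 x 8 mm, so its flat top is 28 mm above its origin. Origin: centre of the underside of the wooden base; x and y along the sides, z up.
- bangle: the larger bangle: a plain rigid steel ring lying flat on the bench, outside diameter 62 mm, inside 54 mm, 14 mm high, about 60 g. Origin: centre of its underside, z along the ring's axis. The other ring, a baby's bangle of the same steel and height but only 44 mm outside, is not wanted; either may be the one nearer to the robot's centre line.
Things that resemble listed ones, but are neither listed nor needed, are in the scene too. Leave any yellow look-alike of the tin alone.

How it is judged (in metres and radians):
On the way:
1. the tin has been put flat in the tray and let go (z of tin in the frame of tray between 0 and 0.009 m and horizontal distance between tin and tray below 0.06 m and angle between tin's own z axis and vertical below 0.08 rad and linear speed of tin below 0.03 m/s and contact force between the fingers and tin below 0.3 N), for 0.2 s.
At the end, for the whole second after the job is handed in: Tin flat on the tray floor (height within 5 mm, tilt under 4.5 deg, within 60 mm of the tray centre); larger bangle flat on the block top (height within 5 mm, tilt under 6.8 deg, within 20 mm of the block centre); both let go and at rest (all of step 1 and z of bangle in the frame of block between 0.023 and 0.033 m and horizontal distance between bangle and block below 0.02 m and angle between bangle's own z axis and vertical below 0.12 rad and linear speed of bangle below 0.03 m/s); the robot touches nothing.
It fails at once if the bangle is dropped or thrown onto the block (faster than 0.7 m/s close above it, a fall of about 25 mm) (horizontal distance between bangle and block below 0.06 m and z of bangle in the frame of block below 0.05 m and linear speed of bangle above 0.7 m/s).
It fails at once if the tin is dropped or thrown into the tray (faster than 0.7 m/s close above it, a fall of about 25 mm) (horizontal distance between tin and tray below 0.08 m and z of tin in the frame of tray below 0.03 m and linear speed of tin above 0.7 m/s).
It also fails if it takes over 54 s, if anything falls off the work surface, if the arm or the gripper's body presses on something with over 40 N, if the wrist force passes 120 N, or if a joint passes its speed limit or range.

## Working session

There is one attempt and no reset: what is moved stays moved. The work goes in short steps, Python scripts to look and compute and a tool call to move; the robot and the scene stay as the last step left them, time stands still between calls to the robot, and variables do not carry over. Pictures are saved under pics/ and viewed, at most 10 in all, crops included, and the job is handed in when it is done.

Besides the shell and the picture viewer there is one more tool, called as name(argument=value, ...), one argument or row to a line, values as JSON. send_rows: Moves the arm, as the interface text tells. Its arguments: {"type":"object","properties":{"rows":{"type":"array","items":{"type":"array","items":{"type":"array","items":{"type":"number"}}}},"grip":{"type":"number"}},"required":["rows"]}

```bash
mkdir -p pics
cat > h.py <<'E'
import numpy as np, cv2
from cell import ctrl
def grab(n, fn=None):
    im=ctrl.get_image(n)
    if fn: cv2.imwrite(fn, cv2.cvtColor(im["pixels"],cv2.COLOR_RGB2BGR)); np.savez(fn+'.npz',**{k:np.array(v) for k,v in im.items()})
    return im
def ray(im,u,v):
    E=np.array(im["extrinsics"]); d=np.array([(u-im["cx"])/im["fx"],-(v-im["cy"])/im["fy"],-1.])
    return E[:3,3],E[:3,:3]@d
def onz(im,u,v,z):
    o,d=ray(im,u,v); return o+d*(z-o[2])/d[2]
def tri(i1,p1,i2,p2):
    o1,d1=ray(i1,*p1);o2,d2=ray(i2,*p2)
    s=np.linalg.lstsq(np.c_[d1,-d2],o2-o1,rcond=None)[0]
    a=o1+s[0]*d1;b=o2+s[1]*d2
    return (a+b)/2,np.linalg.norm(a-b)
E
python3 - <<'E'
from h import *
np.set_printoptions(precision=2,suppress=True)
for n in("scene","top"):
    im=grab(n,f"pics/{n}0.png"); print(n,[im[k] for k in("fx","fy","cx","cy")],[k for k in im]); print(np.array(im["extrinsics"]))
print(ctrl.read_state())
E
```

```text
scene [447.6916562951282, 447.6916562951282, 327.16939529918545, 239.57587901235124] ['pixels', 'fx', 'fy', 'cx', 'cy', 'extrinsics']
[[   0.13   -0.63    0.76 1229.13]
 [   0.99    0.07   -0.11 -103.11]
 [   0.02    0.77    0.64  639.25]
 [   0.      0.      0.      1.  ]]
top [516.2406539428091, 516.2406539428091, 321.560739983211, 238.31997931057572] ['pixels', 'fx', 'fy', 'cx', 'cy', 'extrinsics']
[[  0.01   0.99  -0.1  454.49]
 [ -1.     0.01   0.    20.48]
 [  0.     0.1    0.99 946.53]
 [  0.     0.     0.     1.  ]]
{'clock': 0.1, 'qpos': array([-1.3 ,  0.63,  0.04,  1.52, -0.03,  1.  , -0.02]), 'qd': array([ 0., -0.,  0., -0.,  0., -0.,  0.]), 'tau': array([  0.  , -56.45,   1.23, -19.4 ,   0.01,   0.01,  -0.  ]), 'eef_pos': array([215.24, 612.87, 303.1 ]), 'tool_rot': array([-3.14,  0.  ,  2.8 ]), 'force': array([ 0.48, -0.45,  0.55]), 'torque': array([ 0.03, -0.03, -0.02]), 'gripper_force': 0.0, 'width': 85.72209199444403}
```

View pics/top0.png

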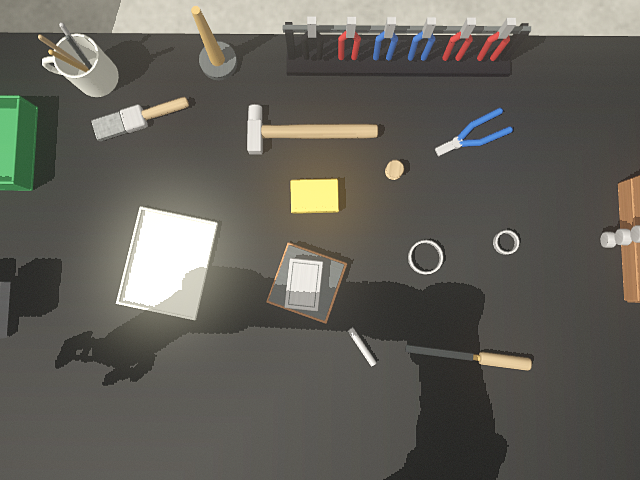

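View pics/scene0.png

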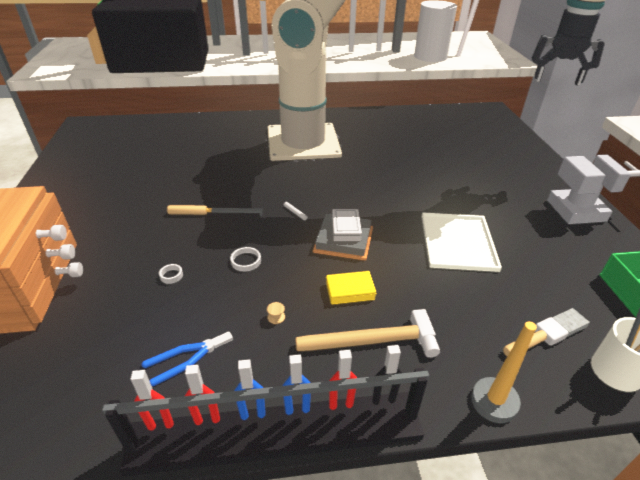

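Top view: grey tin on the block at about (304,283), yellow look-alike at (315,196), tray at (167,263), rings at (426,257) and (507,242). In the scene view the tin is at (347,225), and the rings are at (245,259) and (171,273). The grey tin is the one meant because it lies on the block. The ring at (426,257) is the larger one by its pixel diameter. I'll confirm both in one crop and measure.

Run:
```python
from h import *
a=cv2.imread('pics/top0.png');b=cv2.imread('pics/scene0.png')
c1=cv2.resize(a[225:335,255:365],(400,400),interpolation=cv2.INTER_CUBIC)
c2=cv2.resize(a[200:310,395:535],(400,314),interpolation=cv2.INTER_CUBIC)
c3=cv2.resize(b[195:275,300:390],(400,355),interpolation=cv2.INTER_CUBIC)
o=np.zeros((600,800,3),np.uint8);o[:400,:400]=c1;o[:314,400:]=c2;o[314:,400:]=cv2.resize(c3,(400,286))
cv2.imwrite('pics/crop.png',o)
np.set_printoptions(precision=1,suppress=True)
T={k:np.array(v) for k,v in np.load('pics/top0.png.npz').items()};S=dict(np.load('pics/scene0.png.npz'))
# rings: bright pixels in windows
def ring(im,x0,x1,y0,y1,t=130):
    g=im['pixels'][y0:y1,x0:x1].min(2); m=(g>t).astype(np.uint8)
    cs,_=cv2.findContours(m,cv2.RETR_EXTERNAL,cv2.CHAIN_APPROX_NONE); c=max(cs,key=cv2.contourArea)
    (x,y),(w,h),an=cv2.fitEllipse(c); return (x+x0,y+y0),(w,h)
for n,wt,ws in(("near",(400,450,232,285),(226,268,243,277)),("far",(488,525,224,262),(155,188,260,288))):
    p,e=ring(T,*wt);q,f=ring(S,*ws); P,gap=tri(T,p,S,q); k=np.linalg.norm(onz(T,p[0]+1,p[1],14)-onz(T,*p,14))
    print(n,p,q,'P',P,'gap',gap,'diam',np.array(e)*k)
# tray bright
g=T['pixels'][195:330,105:230].min(2)
m=(g>150).astype(np.uint8);cs,_=cv2.findContours(m,cv2.RETR_EXTERNAL,cv2.CHAIN_APPROX_NONE);c=max(cs,key=cv2.contourArea)
r=cv2.boxPoints(cv2.minAreaRect(c))+[105,195];print('tray px',r.tolist());W=np.array([onz(T,*p,12) for p in r]);print(W,W.mean(0),np.linalg.norm(np.roll(W,1,0)-W,axis=1))
```

```text
near (425.1447105407715, 256.86390113830566) (245.37616539001465, 258.4665060043335) P [ 518.3 -168.7    7.9] gap 0.07447069224087291 diam [60.6 62.1]
far (505.7611598968506, 242.05593490600586) (170.57035732269287, 272.94320583343506) P [ 546.2 -316.5    8.5] gap 0.47755262835477746 diam [42.6 46. ]
tray px [[115.27527236938477, 303.1404571533203], [138.16291046142578, 203.9606761932373], [217.55056762695312, 222.28089904785156], [194.66292572021484, 321.46067810058594]]
[[431.5 389.9  12. ]
 [612.  356.4  12. ]
 [579.  210.1  12. ]
 [399.8 246.4  12. ]] [505.6 300.7  12. ] [147.  183.6 150.  182.9]
```

View pics/crop.png

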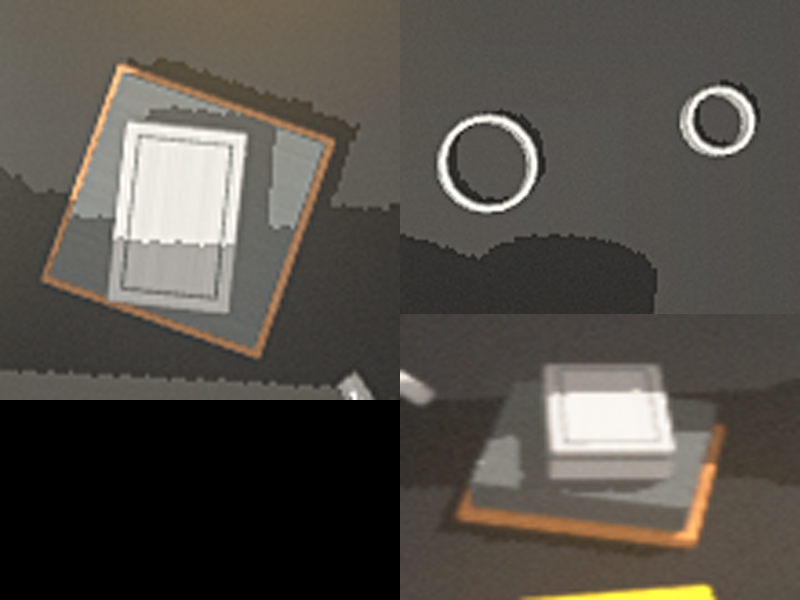

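The crop shows the grey tin on the block, lid corners near (127,122), (247,132), (228,312) and (107,300) in the crop. The left ring, top view (425,257), is clearly the larger at about 62 mm; the right one is about 44 mm. Next I triangulate the tin and block corners.

Run:
```python
from h import *
np.set_printoptions(precision=1,suppress=True)
T=dict(np.load('pics/top0.png.npz'));S=dict(np.load('pics/scene0.png.npz'))
t=lambda x,y:(255+x/3.636-.5,225+y/3.636-.5)
s=lambda x,y:(300+(x-400)/4.444-.5,195+(y-314)/3.575-.5)
tin=[(t(127,122),s(673,452)),(t(247,132),s(548,452)),(t(228,312),s(544,365)),(t(107,300),s(660,365))]
P=[tri(T,a,S,b) for a,b in tin]
for p in P: print('tin',*p)
M=np.array([onz(T,*a,52) for a,_ in tin]);print(M,M.mean(0),np.linalg.norm(np.roll(M,-1,0)-M,axis=1))
d=M[0]+M[1]-M[2]-M[3];print('tin long yaw',np.degrees(np.arctan2(d[1],d[0])))
for a,b in[(t(120,65),s(695,545)),(t(335,140),s(460,518))]: print('block',*tri(T,a,S,b))
B=np.array([onz(T,*t(*p),8) for p in[(120,65),(335,140),(260,357),(42,280)]]);print(B,B.mean(0),np.linalg.norm(np.roll(B,-1,0)-B,axis=1))
d=B[0]-B[3]; print('block yaw',np.degrees(np.arctan2(d[1],d[0])))
from scipy.spatial.transform import Rotation as R
st=ctrl.read_state();r=R.from_euler('xyz',st['tool_rot']).as_matrix();print(r,st['eef_pos'])
```

```text
tin [512.   75.8  49.6] 0.07169859952366137
tin [507.3  17.5  50.9] 1.8564882300041472
tin [422.3  26.8  52.1] 0.24732478094022675
tin [427.7  84.7  51.6] 1.0550629030904317
[[511.9  75.7  52. ]
 [507.4  18.4  52. ]
 [422.3  26.9  52. ]
 [427.6  84.1  52. ]] [467.3  51.3  52. ] [57.5 85.6 57.5 84.7]
tin long yaw -5.707962991207561
block [543.8  83.    3.7] 0.9041117059023792
block [506.6 -25.6   3.1] 0.8269081296834295
[[543.3  82.3   8. ]
 [506.3 -25.7   8. ]
 [398.7  11.3   8. ]
 [435.9 119.6   8. ]] [471.1  46.9   8. ] [114.2 113.7 114.6 113.7]
block yaw -19.18575528222175
[[-0.9  0.3 -0. ]
 [ 0.3  0.9 -0. ]
 [-0.  -0.  -1. ]] [215.2 612.9 303.1]
```

```bash
cat >> h.py <<'E'
from scipy.spatial.transform import Rotation as R
def go(x,y,z,yawdeg):
    "shift (cm, tool axes) and turn from the measured pose to a pose pointing down with this tool yaw"
    st=ctrl.read_state(); r=R.from_euler('xyz',st['tool_rot']); q=R.from_euler('xyz',[np.pi,0,np.radians(yawdeg)])
    print('shift cm',np.round(r.inv().apply(np.array([x,y,z])-st['eef_pos'])/10,2),'turn',np.round((r.inv()*q).as_rotvec(),3),'at',np.round(st['eef_pos'],1),'F',np.round(st['force'],1),'t',round(st['clock'],2),'w',round(st['width'],1))
E
python3 -c "
from h import *
go(467.3,51.3,190,174.3)"
```

```text
shift cm [-42.39 -44.61  11.39] turn [-0.002 -0.    -0.238] at [215.2 612.9 303.1] F [ 0.5 -0.5  0.5] t 0.1 w 85.7
```

send_rows(
  rows=[
    [[-1,-1,0,0,0,0],[-3.5,-3.5,0,0,0,0],[-6.5,-7,0.5,0,0,0],[-9.5,-10,1,0,0,-0.05],[-12.5,-13,1.5,0,0,-0.1],[-15.5,-16,2,0,0,-0.15],[-18.5,-19.5,3,0,0,-0.2],[-21.5,-22.5,4,0,0,-0.238],[-24.5,-26,5,0,0,-0.238],[-27.5,-29,6,0,0,-0.238]],
  ],
  grip=0,
)

```text
clock: 1.1
eef_pos: [378.7, 245.2, 243.7]
tool_rot: [-3.141, -0.0, 3.041]
force: [1.6, 0.0, -0.3]
width: 85.3
gripper_force: 0.0
```

```bash
python3 -c "
from h import *
go(467.3,51.3,190,174.3)"
```

```text
shift cm [-10.77 -18.4    5.39] turn [-0.001 -0.    -0.001] at [378.7 245.2 243.7] F [ 1.6  0.  -0.3] t 1.1 w 85.3
```

send_rows(
  rows=[
    [[-2,-3.5,1,0,0,0],[-4,-7,2,0,0,0],[-6,-10.5,3,0,0,0],[-8,-14,4,0,0,0],[-10,-17,5,0,0,0],[-10.8,-18.4,5.4,0,0,0],[-10.8,-18.4,5.4,0,0,0],[-10.8,-18.4,5.4,0,0,0]],
  ],
)

```text
clock: 1.9
eef_pos: [467.1, 54.5, 190.0]
tool_rot: [3.142, -0.001, 3.041]
force: [-0.2, 0.3, 0.4]
width: 85.0
gripper_force: 0.0
```

Run:
```python
from h import *
go(467.3,51.3,110,174.3)
im=grab("scene","pics/s1.png")
a=cv2.imread('pics/s1.png');cv2.imwrite('pics/s1c.png',cv2.resize(a[100:280,240:450],(700,600),interpolation=cv2.INTER_CUBIC))
```

```text
shift cm [-0.05 -0.32  8.  ] turn [ 0.    -0.001 -0.001] at [467.1  54.5 190. ] F [-0.2  0.3  0.4] t 1.9 w 85.0
```

View pics/s1c.png

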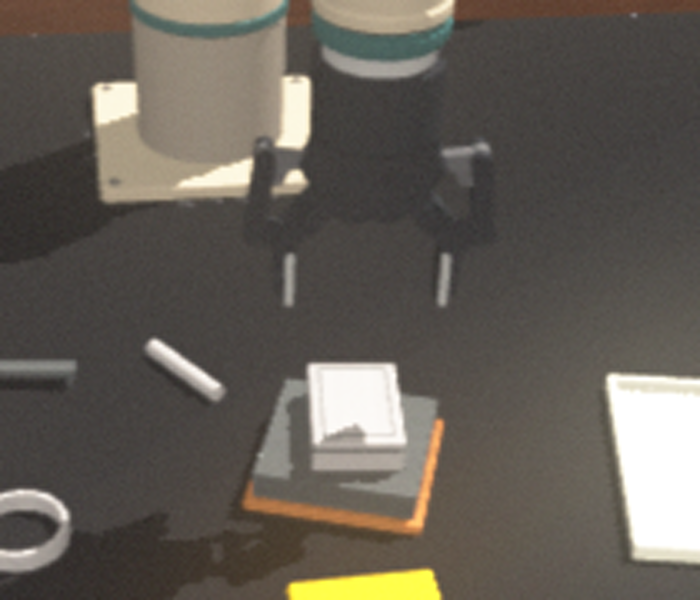

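The crop shows both open fingertips at about (289,305) and (443,305), straddling the tin from above. I use them to get the real tip height.

Run:
```python
from h import *
S=dict(np.load('pics/s1.png.npz'))
for u in(289,443):
    o,d=ray(S,240+u/3.333-.5,100+305/3.333-.5)
    for X in(467,478): print(o+d*(X-o[0])/d[0])
```

```text
[467.           6.46869425 130.39922025]
[478.           4.88706431 137.74360703]
[467.         103.71185043 123.76974855]
[478.         100.72669032 131.20981984]
```

Open tips are about 57–60 mm ahead of the TCP, so the 73 mm figure is for shut fingers. That puts them around 68 mm ahead when closed on the tin, and a TCP height of 102 mm is safe.

send_rows(
  rows=[
    [[0,-0.3,1,0,0,0],[0,-0.3,3,0,0,0],[0,-0.3,5,0,0,0],[0,-0.3,7,0,0,0],[0,-0.3,8,0,0,0],[0,-0.3,8.8,0,0,0],[0,-0.3,8.8,0,0,0]],
  ],
)

```text
clock: 2.65
eef_pos: [467.1, 52.1, 101.2]
tool_rot: [-3.141, -0.001, 3.043]
force: [-0.4, 1.0, -0.6]
width: 85.6
gripper_force: 0.0
```

send_rows(
  rows=[
    [[0,0,0,0,0,0],[0,0,0,0,0,0],[0,0,0,0,0,0],[0,0,0,0,0,0],[0,0,0,0,0,0],[0,0,0,0,0,0],[0,0,0,0,0,0],[0,0,0,0,0,0]],
  ],
  grip=255,
)

```text
clock: 3.45
eef_pos: [468.0, 51.8, 102.9]
tool_rot: [3.141, 0.002, 3.042]
force: [-0.2, -0.2, 6.5]
width: 57.1
gripper_force: 64.5
```

send_rows(
  rows=[
    [[0,0,-0.5,0,0,0],[0,0,-1.5,0,0,0],[0,0,-3,0,0,0],[0,0,-4.5,0,0,0],[0,0,-6,0,0,0],[0,0,-6,0,0,0]],
  ],
)

```text
clock: 4.05
eef_pos: [468.7, 51.8, 164.0]
tool_rot: [3.141, 0.004, 3.041]
force: [0.4, -0.8, -1.1]
width: 57.1
gripper_force: 64.1
```

Run:
```python
from h import *
go(505.6,300.7,162,169.5)
im=grab("scene","pics/s2.png")
a=cv2.imread('pics/s2.png');cv2.imwrite('pics/s2c.png',cv2.resize(a[100:280,240:510],(800,533),interpolation=cv2.INTER_CUBIC))
```

```text
shift cm [-1.18 25.14  0.23] turn [0.001 0.004 0.083] at [468.7  51.8 164. ] F [ 0.4 -0.8 -1.1] t 4.05 w 57.1
```

View pics/s2c.png

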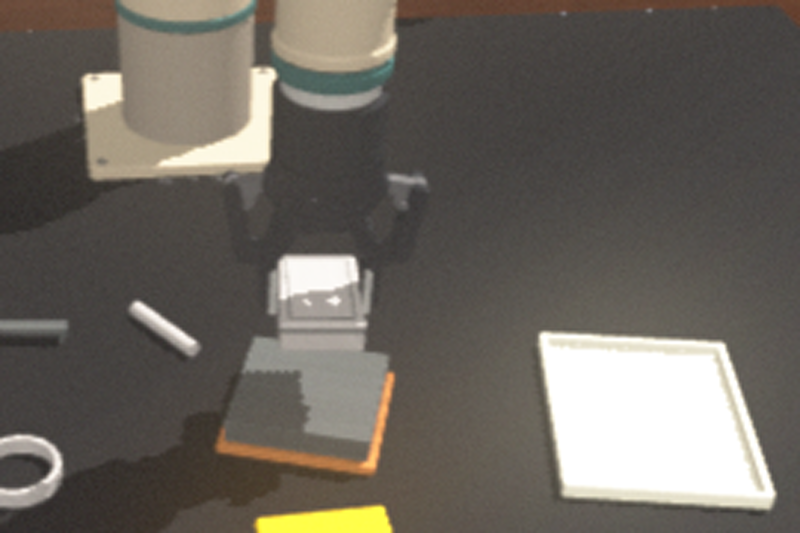

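The tin is held level between the pads at about (320,300) in the crop, and the block is clear. Now to the tray, whose size measured 183 x 148 mm against the stated 180 x 145 mm.

send_rows(
  rows=[
    [[0,1,0,0,0,0],[0,4,0,0,0,0.02],[-0.2,7,0,0,0,0.04],[-0.4,10.5,0,0,0,0.06],[-0.6,14,0,0,0,0.08],[-0.8,17.5,0,0,0,0.083],[-1,21,0,0,0,0.083],[-1.2,24,0,0,0,0.083],[-1.2,25.1,0,0,0,0.083],[-1.2,25.1,0,0,0,0.083]],
  ],
)

```text
clock: 5.1
eef_pos: [503.4, 302.4, 160.9]
tool_rot: [-3.142, -0.001, 2.962]
force: [-0.3, -0.5, -0.6]
width: 56.8
gripper_force: 64.1
```

send_rows(
  rows=[
    [[0,0,1,0,0,0],[0,0,3,0,0,0],[0,0,5,0,0,0],[0,0,6.5,0,0,0],[0,0,7.3,0,0,0],[0,0,7.6,0,0,0],[0,0,7.8,0,0,0],[0,0,7.8,0,0,0]],
  ],
)

```text
clock: 5.9
eef_pos: [504.8, 300.3, 84.2]
tool_rot: [3.141, 0.001, 2.959]
force: [0.3, 0.8, -0.7]
width: 56.7
gripper_force: 64.1
```

```bash
python3 -c "
from h import *
go(505.6,300.7,79,169.5)"
```

```text
shift cm [-0.07  0.05  0.52] turn [0.    0.001 0.   ] at [504.8 300.3  84.2] F [ 0.3  0.8 -0.7] t 5.9 w 56.7
```

send_rows(
  rows=[
    [[0,0,0.1,0,0,0],[0,0,0.2,0,0,0],[0,0,0.3,0,0,0],[0,0,0.4,0,0,0],[0,0,0.4,0,0,0]],
  ],
)

```text
clock: 6.4
eef_pos: [504.5, 300.2, 79.8]
tool_rot: [-3.141, -0.0, 2.959]
force: [0.2, -0.3, -0.4]
width: 56.7
gripper_force: 64.1
```

send_rows(
  rows=[
    [[0,0,0.05,0,0,0],[0,0,0.1,0,0,0],[0,0,0.15,0,0,0],[0,0,0.15,0,0,0]],
  ],
)

```text
clock: 6.8
eef_pos: [504.5, 300.3, 79.0]
tool_rot: [3.141, 0.0, 2.959]
force: [-2.0, -0.5, 4.8]
width: 56.9
gripper_force: 64.7
```

Contact at 4.8 N: the tin is on the tray floor. Release and lift.

send_rows(
  rows=[
    [[0,0,0,0,0,0],[0,0,0,0,0,0],[0,0,0,0,0,0],[0,0,0,0,0,0],[0,0,0,0,0,0],[0,0,0,0,0,0],[0,0,0,0,0,0],[0,0,0,0,0,0]],
  ],
  grip=0,
)

```text
clock: 7.6
eef_pos: [504.5, 300.3, 78.4]
tool_rot: [3.142, 0.0, 2.959]
force: [0.3, 0.6, -0.2]
width: 85.3
gripper_force: 0.0
```

send_rows(
  rows=[
    [[0,0,-0.5,0,0,0],[0,0,-1.5,0,0,0],[0,0,-3.5,0,0,0],[0,0,-6,0,0,0],[0,0,-8.5,0,0,0],[0,0,-11,0,0,0],[0,0,-11,0,0,0]],
  ],
)

```text
clock: 8.3
eef_pos: [506.4, 301.3, 192.7]
tool_rot: [3.136, 0.006, 2.959]
force: [0.9, -0.2, 0.3]
width: 85.0
gripper_force: 0.0
```

Run:
```python
from h import *
go(518.3,-168.7,150,169.5)
grab("scene","pics/s3.png")
```

```text
shift cm [ -9.7  -46.02   4.08] turn [0.005 0.006 0.   ] at [506.4 301.3 192.7] F [ 0.9 -0.2  0.3] t 8.3 w 85.0
```

View pics/s3.png

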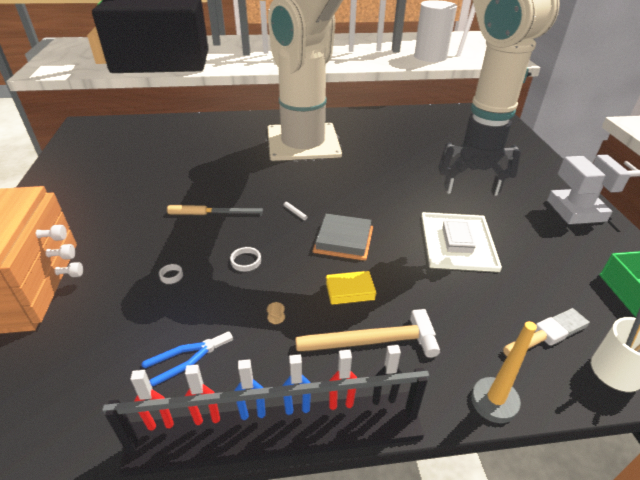

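The picture shows the tin flat in the tray at (459,237), the block clear, and the larger ring still at (245,259). Now to the larger bangle.

send_rows(
  rows=[
    [[-0.3,-1,0,0,0,0],[-1,-4,0,0,0,0],[-1.8,-8,0,0,0,0],[-2.6,-12,0.3,0,0,0],[-3.4,-16,0.6,0,0,0],[-4.2,-20,0.9,0,0,0],[-5,-24,1.2,0,0,0],[-5.8,-28,1.5,0,0,0],[-6.6,-32,2,0,0,0],[-7.4,-35.5,2.5,0,0,0]],
  ],
)

```text
clock: 9.35
eef_pos: [511.1, -65.4, 162.3]
tool_rot: [-3.14, -0.003, 2.957]
force: [0.5, -0.3, 0.2]
width: 85.3
gripper_force: 0.0
```

```bash
python3 -c "
from h import *
go(518.3,-168.7,150,169.5)"
```

```text
shift cm [ -2.6  -10.03   1.23] turn [-0.001 -0.003 -0.001] at [511.1 -65.4 162.3] F [ 0.5 -0.3  0.2] t 9.35 w 85.3
```

send_rows(
  rows=[
    [[-0.8,-3,0.4,0,0,0],[-1.6,-6,0.8,0,0,0],[-2.2,-8.5,1,0,0,0],[-2.6,-10,1.2,0,0,0],[-2.6,-10,1.2,0,0,0],[-2.6,-10,1.2,0,0,0],[-2.6,-10,1.2,0,0,0]],
  ],
)

```text
clock: 10.05
eef_pos: [520.1, -163.3, 151.3]
tool_rot: [3.14, -0.001, 2.961]
force: [0.7, 0.5, 0.7]
width: 85.5
gripper_force: 0.0
```

Run:
```python
from h import *
go(518.3,-168.7,73,169.5)
grab("scene","pics/s4.png")
a=cv2.imread('pics/s4.png');cv2.imwrite('pics/s4c.png',cv2.resize(a[130:300,140:350],(700,567),interpolation=cv2.INTER_CUBIC))
```

```text
shift cm [ 0.07 -0.57  7.83] turn [ 0.001 -0.001  0.003] at [ 520.1 -163.3  151.3] F [0.7 0.5 0.7] t 10.05 w 85.5
```

View pics/s4c.png

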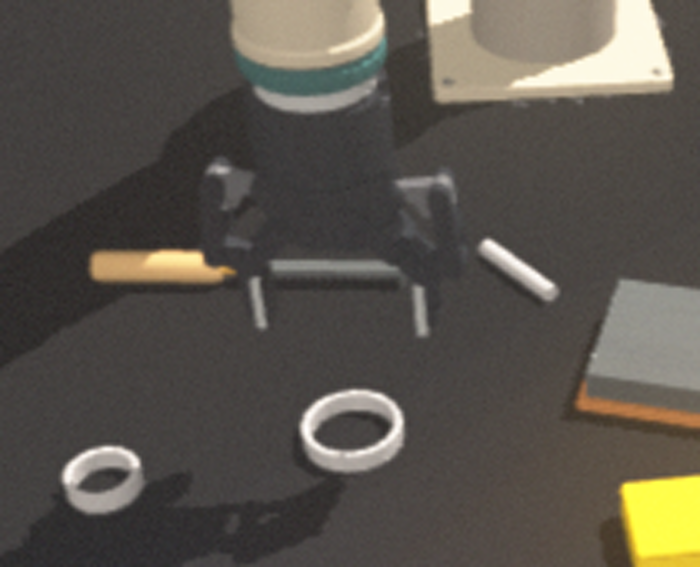

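The gripper straddles the larger ring (crop (352,430)); the small ring at (103,480) is well clear. Correct by −0.6 cm and descend.

send_rows(
  rows=[
    [[0.1,-0.3,1,0,0,0],[0.1,-0.6,3,0,0,0],[0.1,-0.6,5,0,0,0],[0.1,-0.6,6.5,0,0,0],[0.1,-0.6,7.3,0,0,0],[0.1,-0.6,7.7,0,0,0],[0.1,-0.6,7.7,0,0,0]],
  ],
)

```text
clock: 10.8
eef_pos: [518.0, -170.8, 74.1]
tool_rot: [3.141, -0.001, 2.959]
force: [-0.3, -0.5, -1.0]
width: 85.3
gripper_force: 0.0
```

```bash
python3 -c "
from h import *
go(518.3,-168.7,73,169.5)"
```

```text
shift cm [0.01 0.22 0.11] turn [ 0.    -0.001  0.001] at [ 518.  -170.8   74.1] F [-0.3 -0.5 -1. ] t 10.8 w 85.3
```

send_rows(
  rows=[
    [[0,0.2,0.1,0,0,0],[0,0.2,0.1,0,0,0],[0,0.2,0.1,0,0,0],[0,0.2,0.1,0,0,0],[0,0.2,0.1,0,0,0],[0,0.2,0.1,0,0,0],[0,0.2,0.1,0,0,0],[0,0.2,0.1,0,0,0]],
  ],
  grip=255,
)

```text
clock: 11.6
eef_pos: [518.9, -168.7, 75.0]
tool_rot: [3.141, 0.002, 2.959]
force: [-1.7, 2.0, 9.5]
width: 58.8
gripper_force: 62.1
```

send_rows(
  rows=[
    [[0,0,-0.5,0,0,0],[0,0,-1.5,0,0,0],[0,0,-3,0,0,0],[0,0,-5,0,0,0],[0,0,-7,0,0,0],[0,0,-7,0,0,0]],
  ],
)

```text
clock: 12.2
eef_pos: [520.1, -169.7, 146.8]
tool_rot: [-3.141, 0.006, 2.959]
force: [0.3, 0.3, -0.3]
width: 58.8
gripper_force: 64.3
```

Run:
```python
from h import *
go(471.1,46.9,148,169.5)
grab("scene","pics/s5.png")
T=grab("top","pics/t5.png")
a=cv2.imread('pics/s5.png');b=cv2.imread('pics/t5.png')
o=np.hstack([cv2.resize(a[130:280,190:340],(400,400),interpolation=cv2.INTER_CUBIC),cv2.resize(b[190:310,365:485],(400,400),interpolation=cv2.INTER_CUBIC)])
cv2.imwrite('pics/c5.png',o)
```

```text
shift cm [ 8.76 20.41 -0.19] turn [-0.001  0.006  0.   ] at [ 520.1 -169.7  146.8] F [ 0.3  0.3 -0.3] t 12.2 w 58.8
```

View pics/c5.png

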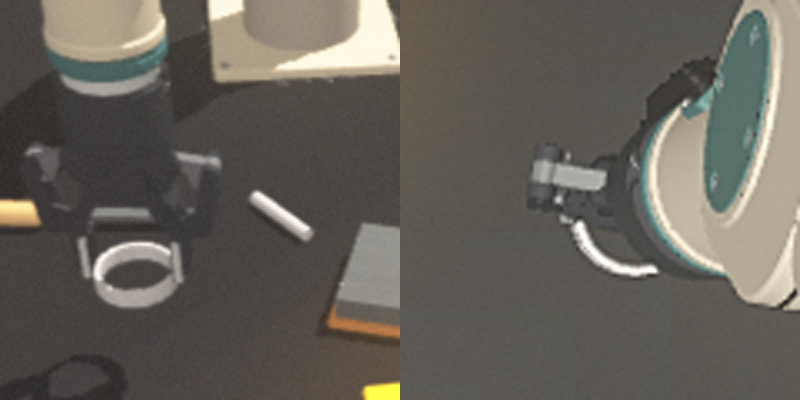

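The ring is held by both pads, seen at (140,272) in the left half. I check its centre and level from the rim points.

Run:
```python
from h import *
np.set_printoptions(precision=1,suppress=True)
S=dict(np.load('pics/s5.png.npz'));T=dict(np.load('pics/t5.png.npz'))
s=lambda x,y:(190+x/2.667-.5,130+y/2.667-.5); t=lambda x,y:(365+(x-400)/3.333-.5,190+y/3.333-.5)
for z in(70,78,86,94): print(z,'S back rim',onz(S,*s(138,242),z),'front rim',onz(S,*s(138,290),z),'front bottom',onz(S,*s(138,306),z-14),'T -x arc',onz(T,*t(640,274),z),'left pt',onz(T,*t(575,222),z))
```

```text
70 S back rim [ 467.4 -171.6   70. ] front rim [ 527.  -170.8   70. ] front bottom [ 528.8 -172.2   56. ] T -x arc [ 489.  -175.1   70. ] left pt [ 515.3 -142.4   70. ]
78 S back rim [ 478.1 -170.6   78. ] front rim [ 536.8 -169.8   78. ] front bottom [ 538.4 -171.2   64. ] T -x arc [ 488.6 -173.3   78. ] left pt [ 514.7 -140.9   78. ]
86 S back rim [ 488.8 -169.7   86. ] front rim [ 546.7 -168.9   86. ] front bottom [ 548.  -170.3   72. ] T -x arc [ 488.3 -171.5   86. ] left pt [ 514.2 -139.4   86. ]
94 S back rim [ 499.5 -168.7   94. ] front rim [ 556.6 -167.9   94. ] front bottom [ 557.6 -169.3   80. ] T -x arc [ 488.  -169.8   94. ] left pt [ 513.6 -137.9   94. ]
```

The ring is level, with its rim at z ≈ 86 and its centre at about (518.5, −170). Its underside is 75 mm below the TCP. Carry it over the block.

send_rows(
  rows=[
    [[0.4,1,0,0,0,0],[1.3,3,0,0,0,0],[2.6,6,0,0,0,0],[4,9,0,0,0,0],[5.2,12,0,0,0,0],[6.4,15,0,0,0,0],[7.6,18,0,0,0,0],[8.4,19.8,0,0,0,0],[8.7,20.4,0,0,0,0],[8.7,20.4,0,0,0,0]],
  ],
)

```text
clock: 13.3
eef_pos: [469.2, 48.4, 142.9]
tool_rot: [-3.141, -0.001, 2.961]
force: [0.7, 0.4, -0.3]
width: 58.8
gripper_force: 64.3
```

send_rows(
  rows=[
    [[0,0,0.5,0,0,0],[0,0,1.2,0,0,0],[0,0,2,0,0,0],[0,0,2.8,0,0,0],[0,0,3.2,0,0,0],[0,0,3.2,0,0,0]],
  ],
)

```text
clock: 13.9
eef_pos: [469.5, 47.1, 110.6]
tool_rot: [-3.141, -0.002, 2.958]
force: [-0.7, -0.4, -0.6]
width: 58.8
gripper_force: 64.3
```

```bash
python3 -c "
from h import *
go(472.3,46.9,103,169.5)"
```

```text
shift cm [-0.28  0.03  0.75] turn [-0.001 -0.002  0.   ] at [469.5  47.1 110.6] F [-0.7 -0.4 -0.6] t 13.9 w 58.8
```

send_rows(
  rows=[
    [[-0.1,0,0.2,0,0,0],[-0.2,0,0.4,0,0,0],[-0.3,0,0.5,0,0,0],[-0.3,0,0.6,0,0,0],[-0.3,0,0.65,0,0,0],[-0.3,0,0.7,0,0,0],[-0.3,0,0.7,0,0,0]],
  ],
)

```text
clock: 14.6
eef_pos: [472.8, 46.8, 104.4]
tool_rot: [3.142, -0.0, 2.959]
force: [0.5, 0.3, -1.0]
width: 58.6
gripper_force: 64.3
```

send_rows(
  rows=[
    [[0,0,0.05,0,0,0],[0,0,0.1,0,0,0],[0,0,0.15,0,0,0],[0,0,0.15,0,0,0]],
  ],
)

```text
clock: 15.0
eef_pos: [472.9, 46.8, 103.0]
tool_rot: [3.142, 0.0, 2.959]
force: [-0.5, 0.0, 1.5]
width: 58.7
gripper_force: 64.6
```

send_rows(
  rows=[
    [[0,0,0.05,0,0,0],[0,0,0.05,0,0,0],[0,0,0.05,0,0,0]],
  ],
)

```text
clock: 15.3
eef_pos: [472.9, 46.8, 103.0]
tool_rot: [3.141, 0.0, 2.959]
force: [-1.6, -0.6, 7.5]
width: 59.1
gripper_force: 65.3
```

Contact at 7.5 N: the ring is on the block. Release and lift.

send_rows(
  rows=[
    [[0,0,0,0,0,0],[0,0,0,0,0,0],[0,0,0,0,0,0],[0,0,0,0,0,0],[0,0,0,0,0,0],[0,0,0,0,0,0],[0,0,0,0,0,0],[0,0,0,0,0,0]],
  ],
  grip=0,
)

```text
clock: 16.1
eef_pos: [472.9, 46.8, 102.4]
tool_rot: [3.142, -0.0, 2.959]
force: [-0.5, 0.1, -0.9]
width: 85.4
gripper_force: 0.0
```

send_rows(
  rows=[
    [[0,0,-0.5,0,0,0],[0,0,-1.5,0,0,0],[0,0,-3.5,0,0,0],[0,0,-6,0,0,0],[0,0,-8.5,0,0,0],[0,0,-11,0,0,0],[0,0,-13,0,0,0],[0,0,-13,0,0,0],[0,0,-13,0,0,0]],
  ],
)

```text
clock: 17.0
eef_pos: [472.9, 46.8, 233.1]
tool_rot: [3.141, 0.001, 2.959]
force: [-0.1, -0.0, -0.2]
width: 85.5
gripper_force: 0.0
```

Run:
```python
from h import *
go(472.3,46.9,230,169.5)
S=grab("scene","pics/s6.png")
a=cv2.imread('pics/s6.png');cv2.imwrite('pics/s6c.png',cv2.resize(a[150:310,290:510],(770,560),interpolation=cv2.INTER_CUBIC))
```

```text
shift cm [0.06 0.   0.31] turn [0.    0.001 0.   ] at [472.9  46.8 233.1] F [-0.1 -0.  -0.2] t 17.0 w 85.5
```

View pics/s6c.png

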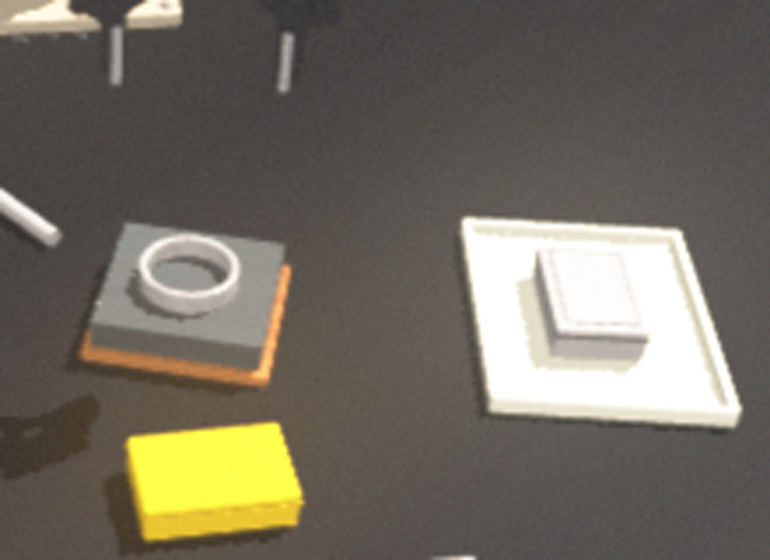

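The ring lies flat in the middle of the block (ring base about (190,283), block top centre about (190,284) in the crop). The tin is flat in the tray at (590,295), and the robot is clear. Handing in.

```bash
python3 -c "
from cell import ctrl
print(ctrl.finish_job())"
```

```text
the job is handed in; nothing more can be done
None
```

The tin lies flat in the white tray and the larger bangle lies flat in the middle of the block, both set down and released with the arm clear, and the job was handed in at about 17 s; no verdict was shown.

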